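# Refit the dried intake filter under its pinch-clip cover

## Task

Put the washed intake filter back into the clean-air unit: squeeze the two blue tabs of its white cover together to unclip it, lift it off and set it aside on the bench, then lay the filter in the seat on top of the unit with its orange gasket side down, fully home between the corner guides, and let go of it. Then put the cover back on so that it sits right down on the unit and both tabs have sprung out under their catches. Do not knock or shift the tub, the slide box or the cell counter.

Things in the scene. Friction and masses are not known exactly. Their poses are not given: they have to be found in the camera images.
- unit: The clean-air unit, a fixed pale grey case with blue band and louvres, 250 mm (x) by 170 mm (y), top 70 mm above the bench; the intake seat is in the middle of its top. Origin: centre of its underside, z up. Its two ends are alike for this job: filter and cover fit either way round.
- seat (a point): Centre of the top of the dark raised intake collar (104 x 50 mm), 76 mm above the bench; axes as the unit's. The filter lies here with its length along x, between four grey L-shaped corner guides that rise 13 mm above this point and leave 115 x 61 mm between them; along both long sides there are no guides within 40 mm of the middle.
- catch_a (a point): Grey catch on the unit's +x side for the cover's hook; the point is the middle of the edge of its lip, 75 mm from the seat's centre. 36 mm wide (y), 14 mm deep outwards, with a lead-in slope rising to 22 mm above the case's top. The cover has 3 mm of play to each catch and 4 mm to the guides at its long sides.
- catch_b (a point): The same on the unit's -x side.
- cover_rim (a point): White clip-on cover, a hood 144 (x) x 88 (y) mm, 50 mm high, open below, 0.24 kg. The point is the centre of its lower edge, which rests on the case's top, 6 mm below the seat point, when fitted (as at the start, axes parallel to the unit's), or on the bench when set down. 160 mm long over the hooks at the feet of its end walls. Holds by its hooks unless squeezed.
- cover_grip (a point): Point midway between the cover's two blue upright thumb pads, 68 mm above its lower edge; axes as the cover's. Pads: 34 mm wide (y), outer faces 57 mm apart along x, from 50 to 82 mm above the lower edge; blue slide bars run outwards from them, top 56 mm above it. Squeeze both along x and lift; held squeezed the cover can be carried, lowered home and let go to clip on.
- tab_a (a joint): Blue pinch tab on the cover's +x side: inward travel in m, 0 sprung out (clipped), 0.009 fully squeezed (pads then 39 mm apart outside); the hook is clear of its catch from about 0.006. Spring 5 N at 0, 8.4 N at 0.009.
- tab_b (a joint): The same for the tab on the cover's -x side.
- filter_mid (a point): Filter cassette, a stiff block 110 (z) x 56 (y) x 36 (x) mm, 0.15 kg, standing on end on a pale blue drying mat at the start, z up. The point is its centre. The -x face has the orange gasket frame and belongs down, the +x face has a blue frame with two bars and belongs up. Fitted, this point is 18 mm above the seat point and z lies along the unit's x, either way.
- gasket (a point): Centre of the filter's orange gasket face, 18 mm from its centre; fitted, it lies on the seat point. Axes as the filter's.
- tub_mid (a point): White round tub with a screw cap, upright, 64 mm in diameter, 145 mm high, loose; the point is its centre. Leave alone.
- box_mid (a point): Slide box, white with a red lid, 87 (x) x 82 (y) x 40 mm high, loose; the point is its centre. Leave alone.
- counter_mid (a point): Blue-grey cell counter on a black base with a row of white keys, 85 (x) x 245 (y) x 50 mm high, loose; the point is 25 mm above its underside. Leave alone.

How it is judged:
On the way, in this order (a step that is already met when the one before it is completed fails the run):
1. both tabs squeezed in and the cover lifted off the unit (value of joint each of tab_a, tab_b above 0.005 m and z of cover_grip in the frame of seat above 0.085 m), for 0.1 s.
2. the filter lies in the seat, gasket down, fully home and let go, with the cover set aside on the bench (angle between filter_mid's own x axis and vertical below 0.06 rad and z of filter_mid in the frame of seat between 0.015 and 0.021 m and horizontal distance between filter_mid and seat below 0.006 m and angle between the z axis of filter_mid and the x axis of seat, either way round below 0.12 rad and contact force between filter and the fingers below 0.1 N and horizontal distance between cover_grip and seat above 0.08 m and height (world z) of cover_rim below 0.012 m), for 0.2 s.
At the end, for the whole second after the job is handed in: The filter lies home in the seat, gasket side down (within 0.06 rad of level, 3 mm in height and 6 mm sideways); the cover is back over it, its lower edge on the case within 2.5 mm, level, square and within 6 mm of centre, both tabs sprung out to within 2.5 mm (angle between filter_mid's own x axis and vertical below 0.06 rad and z of filter_mid in the frame of seat between 0.015 and 0.021 m and horizontal distance between each of filter_mid, cover_grip and seat below 0.006 m and angle between the z axis of filter_mid and the x axis of seat, either way round below 0.12 rad and z of cover_grip in the frame of seat between 0.059 and 0.0645 m and angle between cover_grip's own z axis and vertical below 0.04 rad and angle between the x axis of cover_grip and the x axis of seat, either way round below 0.1 rad and value of joint each of tab_a, tab_b below 0.0025 m); the robot touches nothing.
It fails at once if the tub is shifted by over 20 mm or tipped (distance of tub_mid from where it was at the start of the episode above 0.02 m or angle between tub_mid's own z axis and vertical above 0.3 rad).
It fails at once if the slide box is shifted by over 20 mm (distance of box_mid from where it was at the start of the episode above 0.02 m).
It fails at once if the cell counter is shifted by over 20 mm (distance of counter_mid from where it was at the start of the episode above 0.02 m).
It also fails if it takes over 72 s, if anything falls off the work surface, if the arm or the gripper's body presses on something with over 40 N, if the wrist force passes 120 N, or if a joint passes its speed limit or range.

## Robot

A 6-joint arm with a two-finger parallel gripper is mounted at the origin on the work surface. World frame = base frame: x ahead of the robot, y to its left, z up, the work surface at z = 0. Lengths are in m, angles in rad, forces in N, time in s.
With the tool pointing down it reaches from about 0.225 to 0.875 m from the base axis. Payload 3.4 kg.
Tool frame: the origin (TCP) lies between the finger pads; the fingertips stand 19 mm ahead of it and the grasp point (between the pads) is the TCP (arm.nose_length is the distance from the TCP to the fingertips, in m); z points along the fingers, y is the line along which they close (so a half turn about z gives the same grasp; the last joint's range is limited). The gripper opens to 85 mm and grips with 20 to 120 N. Pads are 22 mm wide; open, the fingers measure 114 mm over their backs; the gripper's body (76 mm by 85 mm) begins 54 mm behind the grasp point. The pads swing forward as they close: fully open they stand 13 mm farther back than shut.
Start: joints at [1.208, 0.276, 1.505, -0, 1.361, -0.121], TCP at [0.138, 0.558, 0.25] pointing down, gripper open.
Joint ranges: [-2.89, 2.89], [-0.75, 2.08], [0.22, 2.7], [-1.18, 4.32], [0.11, 2.71], [-2.7, 2.7]. Speed limits (rad/s): [2.57, 2.57, 3.14, 3.14, 3.14, 3.14].

## Interface

Orientations are given as a unit quaternion [x, y, z, w].
In Python, from plant import arm gives the robot as it stands. The module is installed in compiled form; this text tells all that it offers.
- The arm moves only by the shell command python3 -m crank 'ROWS' [OPENING]. ROWS is JSON, one flat list of numbers, 6 for each row, row after row: the shift along the tool's x, y, z in m, then the turn, a rotation vector about the tool's x, y, z in rad. A call has 1 to 5 rows; each row shifts and turns the commanded pose from where the row before left it, along the tool's axes as they then stand; what a row does not reach is not made up. A row lasts 1/10 s, in which the tool goes at most 50 mm and 8.59 degrees, less where a joint would pass 70% of its speed; a pose out of reach is approached as far as the arm can. A call with a gripper value outside its range is refused whole. OPENING is the finger opening in m, from 0 to 0.0854, set as the call begins (- or left out, the last holds). The fingers move at their own pace and stop on an object; the grip force is fixed at half the most. Time passes only in rows, so rows that do not move let the fingers close. It gives the time, the measured TCP pose, the force, the opening and the grip force at its end, in the units of the state.
- arm.observe(): the state, without advancing time (a new reading comes with each control period).
- arm.camera(name): name is "side" or "top" or "wrist"; returns a dict with "color" (420x560x3 uint8, red, green, blue), "mtx" (3x3 intrinsics, pixels), "distortion" ([k1, k2, p1, p2, k3] as OpenCV has them; the pictures are not rectified), "position" and "attitude" of the camera in the world. Camera axes: x right, y up, looking along -z (the intrinsics and any distortion apply to the point x, -y, -z); pixel columns grow to the right and rows downward; lengths in m; the calibration is good to about 2 mm. A picture is of the moment at which its call begins. There is no depth.
- arm.close_job(): hands the job in; it is judged then, once.
The state is a dict: "clock": time; "joint_pos": joint angles; "joint_vel": joint speeds; "joint_efforts": joint torques, N m; "eef_pos": TCP position; "eef_rot": TCP orientation; "ft_force": force on the tool from outside, world axes, zero at the start; "ft_torque": the same for the moment, N m; "finger_gap": opening from 0.0 (shut) to 1.0 (fully open); "gripper_force": force on a finger pad.
Only numpy, scipy, OpenCV 4.12 (cv2) and the standard library are available. Lean on these libraries where they do the work, as an engineer would, in place of code of your own. Each camera call takes 0.05 s, during which the arm holds its last target. There are 200 camera calls.

## Working session

There is one attempt and no reset: what is moved stays moved. The work goes in short steps, Python scripts to look and compute and a shell command to move; the robot and the scene stay as the last step left them, time stands still between calls to the robot, and variables do not carry over. Pictures are saved under pics/ and viewed, at most 10 in all, crops included, and the job is handed in when it is done.

```bash
mkdir -p pics; cat > h.py <<'E'
import numpy as np, cv2
from scipy.spatial.transform import Rotation as R
from plant import arm
def look(name,fn):
    c=arm.camera(name); cv2.imwrite(fn,c["color"][:,:,::-1])
    np.savez(fn.replace('.png','.npz'),**{k:np.array(v) for k,v in c.items() if k!='color'}); return c
def cam(fn):
    d=np.load(fn.replace('.png','.npz')); a=d['attitude']
    M=a if a.shape==(3,3) else R.from_quat(a).as_matrix()
    return d['mtx'],d['distortion'],d['position'],M
def ray(fn,uv,z):
    K,D,p,M=cam(fn); q=cv2.undistortPoints(np.array([[uv]],float),K,D)[0,0]
    d=M@np.array([q[0],-q[1],-1]); return p+d*(z-p[2])/d[2]
def proj(fn,P):
    K,D,p,M=cam(fn); X=(np.atleast_2d(P)-p)@M*[1,-1,-1]
    return cv2.projectPoints(X,np.zeros(3),np.zeros(3),K,D)[0][:,0]
E
python3 - <<'E'
from h import *
a=look('top','pics/t0.png'); b=look('side','pics/s0.png')
import numpy as np
print(a['position'],a['attitude'],b['position'],b['attitude'],a['mtx'],arm.nose_length)
print(arm.observe())
E
```

```text
[ 0.3264662  -0.02195517  1.20695319] [ 0.08238651 -0.07469688 -0.64836954  0.75315986] [-0.05705133 -0.81562003  0.95329335] [ 0.40553361 -0.13123567 -0.29279892  0.85591383] [[492.02111132   0.         280.15156197]
 [  0.         492.02111132 213.57754462]
 [  0.           0.           1.        ]] 0.019
{'clock': 0.1, 'joint_pos': array([ 1.20796395e+00,  2.76530382e-01,  1.50601114e+00, -1.13785233e-06,
        1.36071975e+00, -1.20981768e-01]), 'joint_vel': array([ 0.00031739, -0.00039858, -0.0017247 , -0.00033814, -0.00076115,
       -0.00146004]), 'joint_efforts': array([ 1.90330473e-03, -4.17697477e+01, -2.46408784e+01, -4.45393039e-05,
        5.84942507e-03, -2.71303185e-05]), 'eef_pos': array([0.13754747, 0.55784424, 0.24952514]), 'eef_rot': array([ 1.20630643e-01,  9.92697110e-01, -8.10153621e-04, -1.99323432e-04]), 'ft_force': array([ 0.27603845, -0.61066937, -0.00328984]), 'ft_torque': array([0.00599083, 0.01285907, 0.00668583]), 'gripper_force': 0.0, 'finger_gap': 1.0013126114329198}
```

View pics/t0.png

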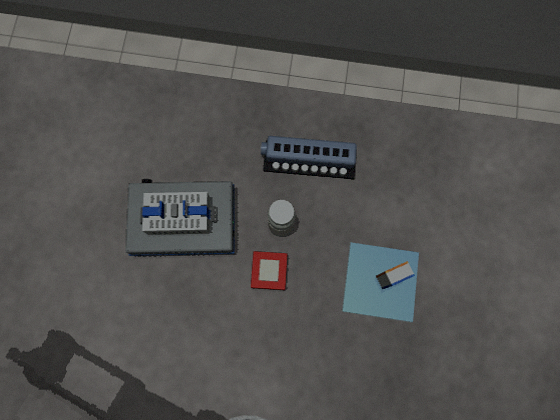

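View pics/s0.png

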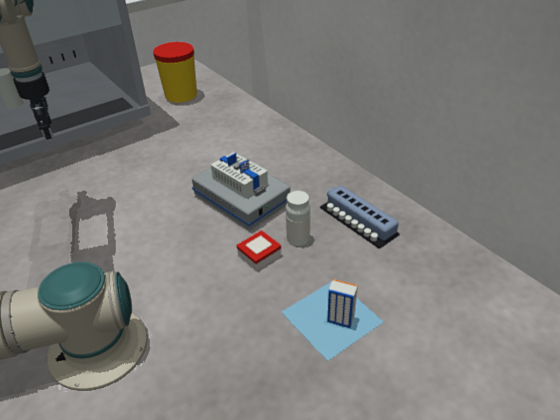

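The top view shows the unit at about (180,217) with its blue pads near (152,211) and (198,211). The tub is at (281,213), the box at (269,270), the counter at (311,158), and the filter on its mat near (395,275). In the side view the filter's blue face looks toward the camera and its orange edge is at the far right. I'll enlarge both areas.

```bash
python3 - <<'E'
from h import *
im=cv2.imread('pics/t0.png')
a=cv2.resize(im[170:270,120:240],None,fx=4,fy=4,interpolation=cv2.INTER_CUBIC)
b=cv2.resize(im[240:322,343:423],None,fx=4,fy=4,interpolation=cv2.INTER_CUBIC)
o=np.zeros((400,800,3),np.uint8); o[:,:480]=a; o[:328,480:]=b
cv2.imwrite('pics/c0.png',np.clip(o*1.8,0,255).astype(np.uint8))
f='pics/t0.png'
for n,uv,z in [('unit',(180,217),.07),('pads',(174.5,211),.138),('padL',(152,211),.15),('padR',(198,211),.15),('filtertop',(402,270),.11),('filterbot',(384,281),.0),('tub',(281,211),.145),('box',(269,270),.04),('counter',(311,158),.05),('mat',(382,282),0)]: print(n,ray(f,uv,z).round(4))
E
```

```text
unit [0.5387 0.2425 0.07  ]
pads [0.5376 0.2414 0.138 ]
padL [0.5278 0.2872 0.15  ]
padR [0.5429 0.1873 0.15  ]
filtertop [ 0.4862 -0.279   0.11  ]
filterbot [ 0.4689 -0.2639  0.    ]
tub [0.5714 0.0067 0.145 ]
box [0.4494 0.0165 0.04  ]
counter [ 0.7376 -0.0442  0.05  ]
mat [ 0.4658 -0.2593  0.    ]
```

View pics/c0.png

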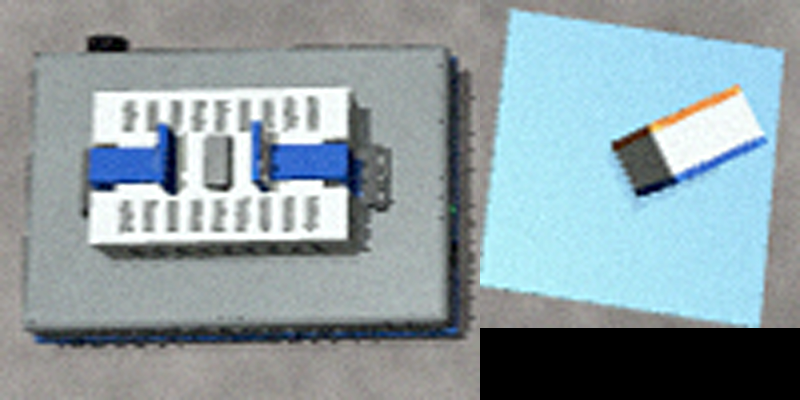

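The unit's top corners in crop pixels are (35,52), (446,48), (448,328) and (28,328). The cover's top corners are (95,90), (350,86), (354,240) and (90,242). The filter's top corners are orange (650,130) and (740,90), then blue (765,140) and (675,183). The orange gasket faces image-up, away from the robot.

```bash
python3 - <<'E'
from h import *
f='pics/t0.png'
def quad(px,z,off):
    P=np.array([ray(f,(np.array(p)/4+off),z)[:2] for p in px]); 
    e=[np.linalg.norm(P[i]-P[i-1]) for i in range(4)]
    d=(P[1]-P[0]+P[2]-P[3]); print(P.round(4).tolist(),'c',P.mean(0).round(4),'sides',np.round(e,4),'az',np.degrees(np.arctan2(d[1],d[0])).round(1))
quad([(35,52),(446,48),(448,328),(28,328)],.07,(120,170))
quad([(95,90),(350,86),(354,240),(90,242)],.12,(120,170))
quad([(650,130),(740,90),(765,140),(675,183)],.11,(343-120,240))
o=arm.observe(); print(R.from_quat(o['eef_rot']).as_matrix().round(3))
E
```

```text
[[0.6023, 0.3797], [0.6417, 0.1369], [0.4748, 0.107], [0.4386, 0.3478]] c [0.5393 0.2428] sides [0.1667 0.2459 0.1695 0.2435] az -81.1
[[0.5732, 0.3234], [0.5973, 0.1803], [0.5095, 0.1619], [0.4864, 0.3078]] c [0.5416 0.2434] sides [0.0883 0.1452 0.0897 0.1477] az -80.7
[[0.4752, -0.2432], [0.5049, -0.2908], [0.4792, -0.307], [0.4481, -0.2598]] c [ 0.4768 -0.2752] sides [0.0318 0.0561 0.0304 0.0565] az -57.3
[[-0.971  0.239 -0.001]
 [ 0.239  0.971 -0.002]
 [ 0.    -0.002 -1.   ]]
```

```bash

python3 -m crank '[-0.036,-0.016,0,0,0,0, -0.036,-0.016,0,0,0,0, -0.036,-0.016,0,0,0,0, -0.036,-0.016,0,0,0,0, -0.036,-0.016,0,0,0,0]' 0.085
python3 -m crank '[-0.036,-0.016,0,0,0,0, -0.036,-0.016,0,0,0,0, -0.036,-0.016,0,0,0,0, -0.036,-0.016,0,0,0,0, -0.036,-0.016,0,0,0,0]'
python3 -m crank '[-0.036,-0.016,0,0,0,0, -0.036,-0.016,0,0,0,0, -0.036,-0.016,0,0,0,0]'
python3 -m crank '[0,0,0,0,0,-0.133, 0,0,0,0,0,-0.133, 0,0,0,0,0,-0.133, 0,0,0,0,0,0, 0,0,0,0,0,0]'
python3 - <<'E'
from h import *
look('wrist','pics/w1.png'); o=arm.observe(); print(o['joint_pos'].round(3),o['eef_pos'],R.from_quat(o['eef_rot']).as_matrix().round(3))
f='pics/w1.png'; ps=[]
u=np.radians(99.1); ex=np.array([np.cos(u),np.sin(u),0]); ey=np.array([-np.sin(u),np.cos(u),0])
c=np.array([.5405,.243,0])
for s in (1,-1):
  for w in (1,-1): ps.append(c+s*.0285*ex+w*.017*ey+[0,0,.152])
print(proj(f,ps).round(0).tolist())
E
```

```text
clock: 0.6
eef_pos: [0.2941, 0.4363, 0.25]
eef_rot: [0.12, 0.993, -0.0, -0.0]
ft_force: [0.3, 0.2, -0.1]
finger_gap: 0.99
gripper_force: 0.0
clock: 1.1
eef_pos: [0.4498, 0.3155, 0.2499]
eef_rot: [0.121, 0.993, -0.0, -0.0]
ft_force: [0.4, 0.2, 1.3]
finger_gap: 0.99
gripper_force: 0.0
clock: 1.4
eef_pos: [0.5432, 0.243, 0.2498]
eef_rot: [0.121, 0.993, -0.0, -0.0]
ft_force: [-0.3, 0.5, 0.1]
finger_gap: 0.995
gripper_force: 0.0
clock: 1.9
eef_pos: [0.5421, 0.2442, 0.2499]
eef_rot: [-0.077, 0.997, -0.0, -0.0]
ft_force: [1.1, 1.1, -0.4]
finger_gap: 0.991
gripper_force: 0.0
[ 0.306  0.306  1.462  0.     1.374 -1.419] [0.54210557 0.24432643 0.25007315] [[-0.988 -0.154 -0.   ]
 [-0.154  0.988 -0.   ]
 [ 0.     0.    -1.   ]]
[[314.0, 193.0], [313.0, 238.0], [235.0, 193.0], [237.0, 238.0]]
```

View pics/w1.png

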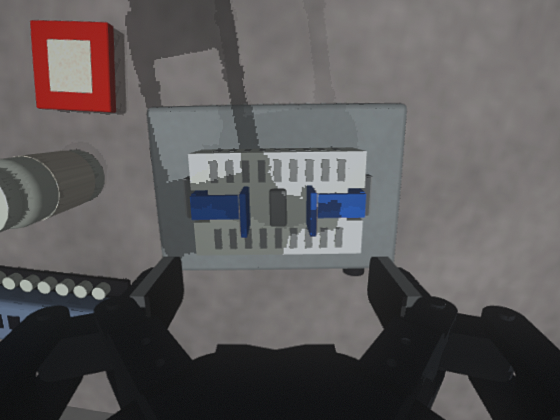

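The wrist view shows the pads at about x 240–249 and 307–317, rows 186–237. That is a few pixels right of and above my prediction (235–314, 193–238). An enlarged crop will settle it.

```bash
python3 - <<'E'
from h import *
im=cv2.imread('pics/w1.png')[140:260,180:380]
cv2.imwrite('pics/c1.png',np.clip(cv2.resize(im,None,fx=4,fy=4,interpolation=cv2.INTER_CUBIC)*1.7,0,255).astype(np.uint8))
E
```

```text
(no output)
```

View pics/c1.png

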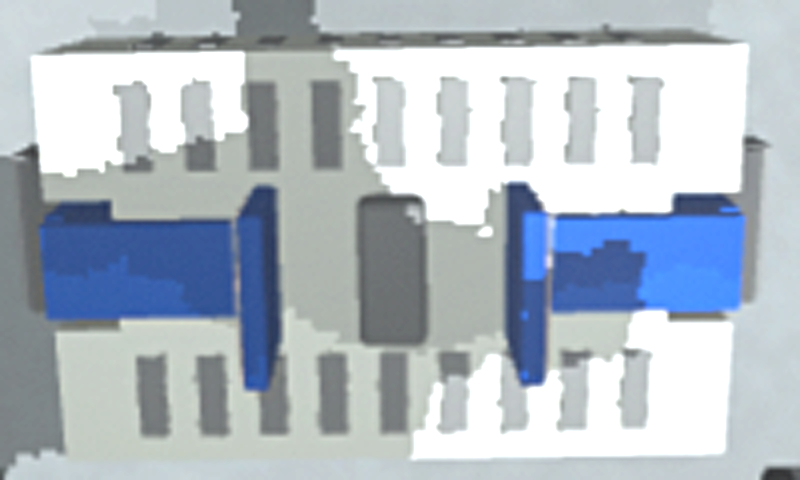

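The cover grip comes out at about (0.540, 0.2457), yaw about 99.5°. I'll descend and squeeze.

```bash

python3 -m crank '[0.002,0.0015,0.04,0,0,-0.012, 0,0,0.04,0,0,0, 0,0,0.015,0,0,0, 0,0,0.007,0,0,0, 0,0,0,0,0,0]'
python3 -m crank '[0,0,0,0,0,0, 0,0,0,0,0,0, 0,0,0,0,0,0, 0,0,0,0,0,0, 0,0,0,0,0,0]' 0.03
python3 -m crank '[0,0,0,0,0,0, 0,0,0,0,0,0, 0,0,0,0,0,0]'
```

```text
clock: 2.45
eef_pos: [0.5398, 0.2455, 0.1477]
eef_rot: [-0.084, 0.996, -0.0, -0.001]
ft_force: [0.3, 0.1, 1.0]
finger_gap: 0.994
gripper_force: 0.0
clock: 2.95
eef_pos: [0.5416, 0.2461, 0.1524]
eef_rot: [-0.084, 0.996, 0.001, 0.003]
ft_force: [-2.4, -0.9, 13.8]
finger_gap: 0.391
gripper_force: 62.2
clock: 3.25
eef_pos: [0.5416, 0.2461, 0.1524]
eef_rot: [-0.084, 0.996, 0.001, 0.003]
ft_force: [-2.3, -0.5, 13.3]
finger_gap: 0.393
gripper_force: 62.2
```

```bash

python3 -m crank '[0,0,-0.01,0,0,0, 0,0,-0.02,0,0,0, 0,0,-0.03,0,0,0, 0,0,-0.03,0,0,0, 0,0,0,0,0,0]'
python3 - <<'E'
from h import *
look('wrist','pics/w2.png')
E
```

```text
clock: 3.75
eef_pos: [0.5425, 0.2463, 0.2432]
eef_rot: [-0.084, 0.996, 0.001, 0.005]
ft_force: [0.4, -0.4, -2.4]
finger_gap: 0.391
gripper_force: 60.1
```

View pics/w2.png

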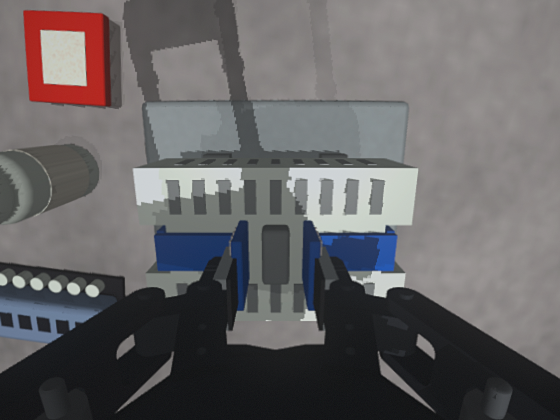

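The cover is off and held squeezed; both hook bars are drawn in. Next I'll carry it toward the robot side and set it down.

```bash

python3 -m crank '[0.02,0,0,0,0,0, 0.035,0,0,0,0,0, 0.04,0,0,0,0,0, 0.04,0,0,0,0,0, 0.035,0,0,0,0,0]'
python3 -m crank '[0.025,0,0.01,0,0,0, 0.015,0,0.03,0,0,0, 0,0,0.04,0,0,0, 0,0,0.04,0,0,0, 0,0,0.02,0,0,0]'
python3 -m crank '[0,0,0.012,0,0,0, 0,0,0.005,0,0,0, 0,0,0.002,0,0,0, 0,0,0,0,0,0]'
```

```text
clock: 4.3
eef_pos: [0.3692, 0.2159, 0.2364]
eef_rot: [-0.084, 0.996, -0.001, -0.002]
ft_force: [-0.2, -0.3, -2.2]
finger_gap: 0.395
gripper_force: 60.2
clock: 4.8
eef_pos: [0.3294, 0.2087, 0.0948]
eef_rot: [-0.085, 0.996, -0.001, -0.003]
ft_force: [0.2, 0.3, -2.6]
finger_gap: 0.395
gripper_force: 60.6
clock: 5.2
eef_pos: [0.33, 0.2089, 0.0821]
eef_rot: [-0.085, 0.996, -0.001, -0.003]
ft_force: [-13.0, -5.1, 47.6]
finger_gap: 0.392
gripper_force: 68.6
```

```bash

python3 -m crank '[0,0,-0.003,0,0,0, 0,0,-0.003,0,0,0, 0,0,0,0,0,0]'
python3 -m crank '[0,0,0,0,0,0, 0,0,0,0,0,0, 0,0,0,0,0,0, 0,0,0,0,0,0, 0,0,0,0,0,0]' 0.085
python3 -m crank '[0,0,-0.03,0,0,0, 0,0,-0.04,0,0,0, 0,0,-0.04,0,0,0, 0,0,-0.04,0,0,0, 0,0,-0.03,0,0,0]'
python3 - <<'E'
from h import *
o=arm.observe(); print(o['joint_pos'].round(3),R.from_quat(o['eef_rot']).as_matrix().round(3))
E
```

```text
clock: 5.5
eef_pos: [0.3328, 0.21, 0.085]
eef_rot: [-0.084, 0.996, 0.0, -0.0]
ft_force: [1.1, 0.4, -1.9]
finger_gap: 0.39
gripper_force: 60.6
clock: 6.0
eef_pos: [0.3333, 0.2102, 0.0853]
eef_rot: [-0.084, 0.996, 0.0, 0.0]
ft_force: [0.3, -0.4, -0.2]
finger_gap: 0.994
gripper_force: 0.0
clock: 6.5
eef_pos: [0.3335, 0.2103, 0.268]
eef_rot: [-0.085, 0.996, 0.001, 0.002]
ft_force: [0.9, 0.5, -0.2]
finger_gap: 0.994
gripper_force: 0.0
[ 0.386 -0.016  1.812  0.     1.342 -1.354] [[-0.986 -0.168  0.003]
 [-0.168  0.986  0.001]
 [-0.003  0.001 -1.   ]]
```

Cover set down at about (0.333, 0.210). Next I'll turn the tool so its y axis lies along the filter's width (azimuth −57°) and move next to the filter.

```bash

python3 -m crank '[0,0,0,0,0,0.149, 0,0,0,0,0,0.149, 0,0,0,0,0,0.149, 0,0,0,0,0,0.149, 0,0,0,0,0,0.149]' >/dev/null
python3 -m crank '[0,0,0,0,0,0.149, 0,0,0,0,0,0.149, 0,0,0,0,0,0.149, 0,0,0,0,0,0.149, 0,0,0,0,0,0.149]' >/dev/null
python3 -m crank '[0,0,0,0,0,0.149, 0,0,0,0,0,0.149, 0,0,0,0,0,0.149, 0,0,0,0,0,0.149, 0,0,0,0,0,0.149]' >/dev/null
python3 -m crank '[0,0,0,0,0,0.149, 0,0,0,0,0,0.149, 0,0,0,0,0,0.149, 0,0,0,0,0,0.053, 0,0,0,0,0,0]' 
python3 -m crank '[-0.022,0.037,0,0,0,0, -0.022,0.037,0,0,0,0, -0.022,0.037,0,0,0,0, -0.022,0.037,0,0,0,0, -0.022,0.037,0,0,0,0]' >/dev/null
python3 -m crank '[-0.022,0.037,0,0,0,0, -0.022,0.037,0,0,0,0, -0.022,0.037,0,0,0,0, -0.022,0.037,0,0,0,0, -0.022,0.037,0,0,0,0]'
python3 -m crank '[-0.022,0.037,0,0,0,0, -0.022,0.037,0,0,0,0, -0.022,0.037,0,0,0,0]'
python3 -c "
from h import *
o=arm.observe(); print(o['joint_pos'].round(3),R.from_quat(o['eef_rot']).as_matrix().round(3))"
```

```text
clock: 8.5
eef_pos: [0.333, 0.21, 0.2653]
eef_rot: [0.959, 0.284, 0.0, -0.0]
ft_force: [-0.2, 0.1, 0.6]
finger_gap: 0.994
gripper_force: 0.0
clock: 9.5
eef_pos: [0.3497, -0.2219, 0.2654]
eef_rot: [0.959, 0.284, 0.0, 0.0]
ft_force: [0.9, 0.0, -0.4]
finger_gap: 0.997
gripper_force: 0.0
clock: 9.8
eef_pos: [0.3548, -0.3509, 0.2652]
eef_rot: [0.959, 0.284, 0.0, -0.0]
ft_force: [0.9, -0.3, -0.2]
finger_gap: 0.996
gripper_force: 0.0
[-0.92   0.152  1.633  0.     1.357  0.074] [[ 0.838  0.545  0.   ]
 [ 0.545 -0.838  0.   ]
 [ 0.     0.    -1.   ]]
```

```bash

python3 -m crank '[0,0,0,0,0.149,0, 0,0,0,0,0.149,0, 0,0,0,0,0.149,0, 0,0,0,0,0.149,0]'
python3 -c "
from h import *
o=arm.observe(); print(o['joint_pos'].round(3),R.from_quat(o['eef_rot']).as_matrix().round(3))"
```

```text
clock: 10.2
eef_pos: [0.355, -0.35, 0.2663]
eef_rot: [0.916, 0.272, 0.284, -0.082]
ft_force: [-0.5, -0.1, -1.3]
finger_gap: 0.993
gripper_force: 0.0
[-1.316  0.185  1.745  0.573  1.445 -0.465] [[ 0.69   0.545  0.476]
 [ 0.451 -0.839  0.305]
 [ 0.565  0.004 -0.825]]
```

```bash
cat > kin.py <<'E'
import numpy as np
from scipy.spatial.transform import Rotation as R
from scipy.optimize import least_squares
P=dict(off=.07,L1=.627,L2=.408,hl=-.268)
def fk(q,L3,s=1):
    A=R.from_euler('ZYZYZ',[q[0],q[1]+q[2],s*q[3],q[4],q[5]+np.pi/2])
    b=R.from_euler('Z',q[0])
    w=b.apply([.627*np.sin(q[1])+.408*np.sin(q[1]+q[2]),.07,L3-.268+.627*np.cos(q[1])+.408*np.cos(q[1]+q[2])])
    return w+A.apply([0,0,L3]),A.as_matrix(),w
E
python3 - <<'E'
from kin import *
q=[-1.316,.185,1.745,.573,1.445,-.465]
for s in (1,-1):
  for L in (.2,.25,.3,.35,.4): p,M,w=fk(q,L,s); print(s,L,p.round(3))
  print(M.round(2))
E
```

```text
Traceback (most recent call last):
  File "kin.py", line 6, in fk
    A=R.from_euler('ZYZYZ',[q[0],q[1]+q[2],s*q[3],q[4],q[5]+np.pi/2])
  File "scipy/spatial/transform/_rotation.pyx", line 1413, in scipy.spatial.transform._rotation.Rotation.from_euler
ValueError: Expected axis specification to be a non-empty string of upto 3 characters, got ZYZYZ
```

```bash
sed -i "s/A=R.from_euler.*/A=R.from_euler('ZYZ',[q[0],q[1]+q[2],s*q[3]])*R.from_euler('YZ',[q[4],q[5]+np.pi\/2])/" kin.py
python3 - <<'E'
from kin import *
q=[-1.316,.185,1.745,.573,1.445,-.465]
for s in (1,-1):
  for L in (.2,.25,.3,.35,.4): p,M,w=fk(q,L,s); print(s,L,p.round(3))
  print(M.round(2))
def ik(p,M,L,q0):
    def f(q):
        a,B,w=fk(q,L); return np.r_[(a-p)*3,R.from_matrix(B@M.T).as_rotvec()]
    r=least_squares(f,q0); return r.x,r.cost,fk(r.x,L)[2]
a=np.radians(33)
for t in (0,15,30):
  t=np.radians(t); z=np.array([np.cos(t)*np.cos(a),np.cos(t)*np.sin(a),-np.sin(t)]); y=np.array([np.sin(a),-np.cos(a),0]); M=np.c_[np.cross(y,z),y,z]
  for L in (.25,.3,.35):
    for p in ([.4686,-.2804,.058],np.array([.4686,-.2804,.058])-.12*z):
      r=ik(p,M,L,q); print(L,r[0].round(2),'%.1e'%r[1],r[2].round(3))
E
```

```text
1 0.2 [ 0.288 -0.402  0.24 ]
1 0.25 [ 0.312 -0.387  0.249]
1 0.3 [ 0.336 -0.372  0.258]
1 0.35 [ 0.36  -0.357  0.266]
1 0.4 [ 0.384 -0.341  0.275]
[[ 0.69  0.54  0.48]
 [ 0.45 -0.84  0.31]
 [ 0.57  0.   -0.82]]
-1 0.2 [ 0.08  -0.457  0.24 ]
-1 0.25 [ 0.052 -0.455  0.249]
-1 0.3 [ 0.024 -0.453  0.258]
-1 0.35 [-0.005 -0.452  0.266]
-1 0.4 [-0.033 -0.45   0.275]
[[ 0.55  0.62 -0.56]
 [ 0.77 -0.64  0.03]
 [-0.34 -0.45 -0.82]]
0.25 [-1.16  0.71  2.24  1.41  1.6  -1.38] 7.7e-19 [ 0.259 -0.417  0.058]
0.25 [-1.39  0.71  2.2   1.18  1.66 -1.36] 7.6e-23 [ 0.158 -0.482  0.058]
0.3 [-1.26  0.81  2.25  1.31  1.59 -1.49] 1.3e-18 [ 0.217 -0.444  0.058]
0.3 [-1.48  0.82  2.18  1.09  1.64 -1.44] 8.3e-20 [ 0.116 -0.509  0.058]
0.35 [-1.35  0.91  2.23  1.21  1.57 -1.57] 6.4e-31 [ 0.175 -0.471  0.058]
0.35 [-1.56  0.92  2.13  1.01  1.62 -1.49] 8.8e-18 [ 0.074 -0.536  0.058]
0.25 [-1.14  0.58  2.21  1.34  1.37 -1.22] 3.3e-21 [ 0.266 -0.412  0.123]
0.25 [-1.37  0.54  2.15  1.12  1.49 -1.15] 2.2e-29 [ 0.169 -0.475  0.154]
0.3 [-1.24  0.65  2.22  1.27  1.38 -1.31] 8.3e-21 [ 0.226 -0.438  0.136]
0.3 [-1.46  0.61  2.15  1.05  1.49 -1.23] 5.3e-28 [ 0.128 -0.501  0.167]
0.35 [-1.33  0.73  2.22  1.19  1.38 -1.39] 1.8e-20 [ 0.185 -0.465  0.149]
0.35 [-1.54  0.69  2.12  0.98  1.49 -1.29] 1.1e-25 [ 0.088 -0.528  0.18 ]
0.25 [-1.09  0.48  2.16  1.22  1.16 -1.01] 5.3e-24 [ 0.287 -0.398  0.183]
0.25 [-1.3   0.39  2.08  1.01  1.34 -0.91] 3.7e-18 [ 0.2   -0.455  0.243]
0.3 [-1.18  0.52  2.18  1.17  1.18 -1.1 ] 1.3e-23 [ 0.251 -0.422  0.208]
0.3 [-1.38  0.44  2.09  0.97  1.35 -0.99] 5.0e-18 [ 0.164 -0.479  0.268]
0.35 [-1.26  0.57  2.19  1.12  1.18 -1.17] 3.1e-23 [ 0.214 -0.445  0.233]
0.35 [-1.46  0.49  2.09  0.92  1.36 -1.05] 7.6e-18 [ 0.127 -0.502  0.293]
```

```bash

python3 -m crank '[0,0,0,0,0.149,0, 0,0,0,0,0.149,0, 0,0,0,0,0.149,0, 0,0,0,0,0.149,0, 0,0,0,0,0.026,0]'
python3 -m crank '[-0.04,0,0,0,0,0, -0.04,0,0,0,0,0, -0.04,0,0,0,0,0, -0.03,0.003,0.02,0,0,0, 0,0,0,0,0,0]'
python3 - <<'E'
from h import *
look('wrist','pics/w3.png'); o=arm.observe(); print(o['joint_pos'].round(3),o['eef_pos'],R.from_quat(o['eef_rot']).as_matrix().round(3))
a=np.radians(33);X=-np.array([np.cos(a),np.sin(a),0]);Y=np.array([np.sin(a),-np.cos(a),0])
c=np.array([.477,-.275,.055])
print(proj('pics/w3.png',[c+.018*X+s*.028*Y+[0,0,h] for s in(1,-1) for h in (.055,-.055)]).round().tolist())
E
```

```text
clock: 10.7
eef_pos: [0.3539, -0.3501, 0.2626]
eef_rot: [0.786, 0.23, 0.55, -0.164]
ft_force: [-0.7, 0.5, -0.4]
finger_gap: 0.995
gripper_force: 0.0
clock: 11.2
eef_pos: [0.3292, -0.369, 0.1151]
eef_rot: [0.787, 0.232, 0.548, -0.165]
ft_force: [1.0, 0.2, 0.5]
finger_gap: 0.995
gripper_force: 0.0
[-1.592  0.665  1.958  0.888  1.534 -1.147] [ 0.32942331 -0.36908855  0.11748072] [[ 0.29   0.546  0.786]
 [ 0.187 -0.838  0.513]
 [ 0.939 -0.002 -0.345]]
[[310.0, 145.0], [303.0, 242.0], [244.0, 145.0], [250.0, 242.0]]
```

View pics/w3.png

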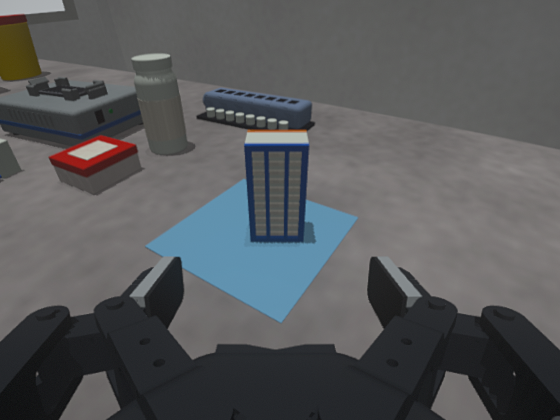

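The filter's blue face shows at (246,143), (309,144), (250,241) and (303,242), within 2 px of the prediction, so I'll go in and grasp.

```bash

python3 -m crank '[0.001,0.002,0.04,0,0,0, 0,0,0.045,0,0,0, 0,0,0.045,0,0,0, 0,0,0.03,0,0,0, 0,0,0.015,0,0,0]'
python3 -m crank '[0,0,0,0,0,0, 0,0,0,0,0,0, 0,0,0,0,0,0, 0,0,0,0,0,0, 0,0,0,0,0,0]' 0.045
python3 -m crank '[0,0,0,0,0,0]'
python3 -m crank '[0.02,0,-0.007,0,0,0, 0.037,0,-0.014,0,0,0, 0.037,0,-0.014,0,0,0, 0.037,0,-0.014,0,0,0, 0.037,0,-0.014,0,0,0]'
python3 -m crank '[0.028,0,-0.01,0,0,0, 0,0,0,0,0,0]'
python3 - <<'E'
from h import *
look('wrist','pics/w4.png')
E
```

```text
clock: 11.75
eef_pos: [0.4699, -0.2798, 0.0599]
eef_rot: [0.786, 0.235, 0.549, -0.162]
ft_force: [0.3, 0.4, 0.2]
finger_gap: 1.001
gripper_force: 0.0
clock: 12.25
eef_pos: [0.4679, -0.2829, 0.0594]
eef_rot: [0.786, 0.232, 0.55, -0.162]
ft_force: [-2.2, -0.8, 6.9]
finger_gap: 0.64
gripper_force: 70.5
clock: 12.35
eef_pos: [0.4679, -0.2828, 0.0594]
eef_rot: [0.786, 0.232, 0.55, -0.162]
ft_force: [-2.8, -1.4, 5.8]
finger_gap: 0.644
gripper_force: 70.5
clock: 12.85
eef_pos: [0.4665, -0.2831, 0.2379]
eef_rot: [0.788, 0.232, 0.547, -0.162]
ft_force: [0.6, -0.2, -1.8]
finger_gap: 0.64
gripper_force: 69.8
clock: 13.05
eef_pos: [0.4674, -0.2836, 0.27]
eef_rot: [0.787, 0.235, 0.548, -0.159]
ft_force: [-1.2, -0.3, -3.0]
finger_gap: 0.641
gripper_force: 69.9
```

View pics/w4.png

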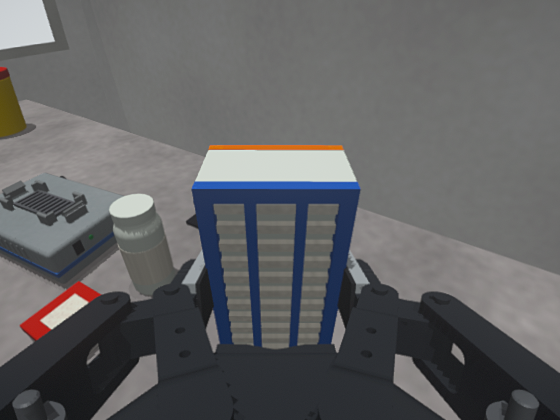

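```bash
python3 - <<'E'
from h import *
o=arm.observe(); M=R.from_quat(o['eef_rot']).as_matrix(); T=o['eef_pos']
print(T,M.round(3).tolist())
for dt in (-3,0,3):
  t=np.radians(20+dt); x=np.array([-np.sin(t),0,-np.cos(t)]); z=np.array([np.cos(t),0,-np.sin(t)]); y=np.array([0,1,0])
  # tool frame: x_f = -(z_tool cos + x sin)
  for cz in (.0127,):
    c=np.array([0,0,cz])
    pts=[c+sx*.018*x+sy*.028*y+.055*z for sx in (1,-1) for sy in (-1,1)]
    print(dt,proj('pics/w4.png',[T+M@p for p in pts]).round(1).tolist())
E
```

```text
[ 0.46695835 -0.28310897  0.26758743] [[0.291, 0.543, 0.787], [0.193, -0.84, 0.508], [0.937, 0.004, -0.349]]
-3 [[189.0, 186.3], [355.4, 186.8], [208.4, 147.9], [337.2, 148.3]]
0 [[187.4, 193.1], [356.9, 193.6], [207.0, 148.4], [338.6, 148.8]]
3 [[185.9, 200.4], [358.3, 200.9], [205.5, 149.3], [340.0, 149.8]]
```

The filter is held upright, leaning about 18° to the tool (its top edge at row 188 confirms this). Before moving I'll save a top view of the open seat and check the joints for the route.

```bash
python3 - <<'E'
from h import *
from kin import *
look('top','pics/t1.png')
o=arm.observe(); q=o['joint_pos']; p,M,w=fk(q,.345); print(p-o['eef_pos'])
def ik(p,M,q0):
    def f(q):
        a,B,w=fk(q,.345); return np.r_[(a-p)*3,R.from_matrix(B@M.T).as_rotvec()]
    r=least_squares(f,q0); return r.x,r.cost
T=o['eef_pos']; M=R.from_quat(o['eef_rot'])
for i in range(6): M=M*R.from_rotvec([0,-.15,0]); q,c=ik(T,M.as_matrix(),q)
print('tilt',q.round(2),c, M.as_matrix().round(3).tolist())
for i in range(8): M=M*R.from_rotvec([-.0448,0,-.138]); q,c=ik(T,M.as_matrix(),q)
print('yaw',q.round(2),c,M.as_matrix().round(3).tolist())
for P in ([.56,.11,.25],[.54,.245,.106]):
  for k in range(1,11): q,c=ik(T+(np.array(P)-T)*k/10,M.as_matrix(),q)
  T=np.array(P); print(P,q.round(2),c)
d=M.inv().apply(np.array([.56,.115,.25])-o['eef_pos']); print(d)
E
```

```text
[ 0.00833724 -0.03046803 -0.0095285 ]
tilt [-0.87  0.17  1.65  0.32  1.3   0.04] 1.1394283033480984e-31 [[0.798, 0.543, 0.26], [0.517, -0.839, 0.167], [0.309, 0.001, -0.951]]
yaw [-0.97  0.02  1.92  0.59  0.95 -1.33] 1.6499102233700261e-19 [[-0.064, 0.839, 0.54], [0.998, 0.069, 0.011], [-0.028, 0.54, -0.841]]
[0.56, 0.11, 0.25] [ 0.1   0.01  1.97 -0.07  0.59  0.07] 3.7571509766796465e-18
[0.54, 0.245, 0.106] [ 0.43  0.22  2.15 -0.75  0.32  1.03] 7.458067569754573e-22
[0.39113705 0.09679767 0.06862832]
```

```bash
python3 - <<'E'
from h import *
from kin import *
o=arm.observe(); q=o['joint_pos']
def ik(p,M,q0):
    def f(q):
        a,B,w=fk(q,.345); return np.r_[(a-p)*3,R.from_matrix(B@M.T).as_rotvec()]
    r=least_squares(f,q0); return r.x,r.cost
T=o['eef_pos']; M=R.from_quat(o['eef_rot'])
for i in range(11): M=M*R.from_rotvec([0,-.139,0]); q,c=ik(T,M.as_matrix(),q)
print('tilt',q.round(2),c, M.as_matrix().round(3).tolist())
print('row',M.inv().apply([0,0,.145]))
for i in range(8): M=R.from_rotvec([0,0,.145])*M; q,c=ik(T,M.as_matrix(),q)
print('yaw',q.round(2),c,M.as_matrix().round(3).tolist())
for P in ([.56,.11,.25],[.54,.245,.106]):
  for k in range(1,11): q,c=ik(T+(np.array(P)-T)*k/10,M.as_matrix(),q)
  T=np.array(P); print(P,q.round(2),c)
d=M.inv().apply(np.array([.56,.115,.25])-o['eef_pos']); print(d)
E
```

```text
tilt [-0.5   0.32  1.45 -0.28  1.53  0.53] 2.2351801026421067e-18 [[0.798, 0.543, -0.259], [0.517, -0.839, -0.169], [-0.309, 0.001, -0.951]]
row [-4.48367540e-02  1.29357118e-04 -1.37893614e-01]
yaw [-0.52  0.13  1.7  -0.27  1.12 -0.59] 1.9958928215379145e-20 [[-0.155, 0.987, 0.051], [0.938, 0.163, -0.305], [-0.309, 0.001, -0.951]]
[0.56, 0.11, 0.25] [ 0.26  0.3   1.52 -0.32  1.37  0.17] 1.032477341712618e-21
[0.54, 0.245, 0.106] [ 0.48  0.45  1.65 -0.33  1.16  0.47] 3.3311411051111243e-28
[ 0.36372843  0.15676418 -0.10096757]
```

```bash

python3 -m crank '[0,0,0,0,-0.139,0, 0,0,0,0,-0.139,0, 0,0,0,0,-0.139,0, 0,0,0,0,-0.139,0, 0,0,0,0,-0.139,0]' >/dev/null
python3 -m crank '[0,0,0,0,-0.139,0, 0,0,0,0,-0.139,0, 0,0,0,0,-0.139,0, 0,0,0,0,-0.139,0, 0,0,0,0,-0.139,0]' >/dev/null
python3 -m crank '[0,0,0,0,-0.139,0, -0,0,0,-0.045,0,-0.138, 0,0,0,-0.045,0,-0.138, 0,0,0,-0.045,0,-0.138, 0,0,0,-0.045,0,-0.138]'
python3 -m crank '[0,0,0,-0.045,0,-0.138, 0,0,0,-0.045,0,-0.138, 0,0,0,-0.045,0,-0.138, 0,0,0,-0.045,0,-0.138, 0,0,0,0,0,0]'
python3 -m crank '[0.04,0.0174,-0.011,0,0,0, 0.04,0.0174,-0.011,0,0,0, 0.04,0.0174,-0.011,0,0,0, 0.04,0.0174,-0.011,0,0,0, 0.04,0.0174,-0.011,0,0,0]'
python3 -m crank '[0.04,0.0174,-0.011,0,0,0, 0.04,0.0174,-0.011,0,0,0, 0.04,0.0174,-0.011,0,0,0, 0.04,0.0174,-0.011,0,0,0, 0,0,0,0,0,0]'
python3 - <<'E'
from h import *
look('wrist','pics/w5.png'); o=arm.observe(); print(o['joint_pos'].round(3),o['eef_pos'],R.from_quat(o['eef_rot']).as_matrix().round(3).tolist())
a=cv2.imread('pics/w5.png'); t=cv2.imread('pics/t1.png')[170:270,120:240]
# composite: wrist upper part 560x300, and top crop 
w=cv2.resize(a[0:260,130:430],None,fx=8/3,fy=8/3,interpolation=cv2.INTER_CUBIC)[:600]
print(w.shape)
# left wrist 2x (crop 240 wide), right top crop 
A=cv2.resize(a[0:300,80:480],(533,400),interpolation=cv2.INTER_CUBIC)
cv2.imwrite('pics/w5z.png',np.clip(cv2.resize(a[0:300,80:480],(800,600),interpolation=cv2.INTER_CUBIC)*1.5,0,255).astype(np.uint8))
E
```

```text
clock: 14.65
eef_pos: [0.467, -0.2814, 0.2637]
eef_rot: [0.825, 0.543, -0.13, 0.083]
ft_force: [0.1, 0.1, -2.2]
finger_gap: 0.639
gripper_force: 69.8
clock: 15.15
eef_pos: [0.4653, -0.2815, 0.2644]
eef_rot: [0.639, 0.754, -0.1, 0.117]
ft_force: [-0.5, 0.1, -1.7]
finger_gap: 0.64
gripper_force: 69.8
clock: 15.65
eef_pos: [0.519, -0.0616, 0.2564]
eef_rot: [0.64, 0.753, -0.1, 0.119]
ft_force: [1.8, -0.3, -2.2]
finger_gap: 0.641
gripper_force: 69.8
clock: 16.15
eef_pos: [0.5617, 0.1173, 0.2478]
eef_rot: [0.637, 0.755, -0.099, 0.119]
ft_force: [0.5, -0.2, -2.9]
finger_gap: 0.638
gripper_force: 69.8
[ 0.265  0.302  1.514 -0.319  1.367  0.169] [0.56076531 0.11443551 0.24832476] [[-0.158, 0.986, 0.052], [0.938, 0.167, -0.304], [-0.308, 0.0, -0.951]]
(600, 800, 3)
```

View pics/w5z.png

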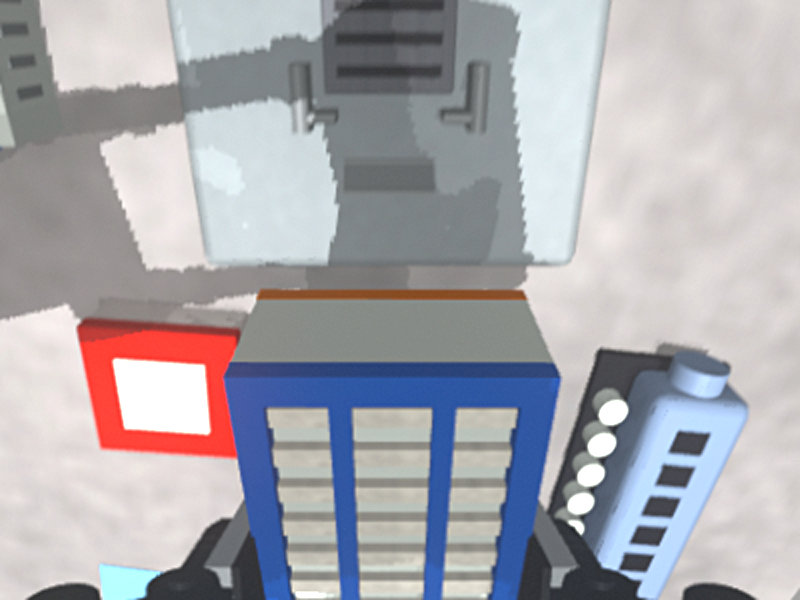

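The enlarged wrist view (2×, offset 80,0) shows the collar's near edge from (323,92) to (458,95). The long legs of the guides have inner edges at about x=311 and 468 near row 80. The unit's near edge is at row 263. The filter's orange edge runs (258,291)–(525,291) and its blue edge (228,370)–(558,370).

```bash
python3 - <<'E'
from h import *
f='pics/w5.png'; o=arm.observe(); M=R.from_quat(o['eef_rot']).as_matrix(); T=o['eef_pos']
g=lambda u,v,z: ray(f,(u/2+80,v/2),z)
c1,c2=g(323,92,.076),g(458,95,.076); print('collar w',np.linalg.norm(c1-c2),'mid',(c1+c2)/2)
l,r=g(311,75,.089),g(468,75,.089); print('guides w',np.linalg.norm(l-r), (l+r)/2)
e1,e2=g(215,264,.07),g(567,262.5,.07); d=e2-e1; az=np.degrees(np.arctan2(d[1],d[0])); print('edge az',az, 'collar az',np.degrees(np.arctan2(*(c2-c1)[1::-1])))
s1,s2=g(177,60,.07),g(203,240,.07); r1,r2=g(605,60,.07),g(580,240,.07)
for a,b in((s1,s2),(r1,r2)): print('side az',np.degrees(np.arctan2(*(a-b)[1::-1])))
for A in (99.2,):
  ex=np.array([np.cos(np.radians(A)),np.sin(np.radians(A))]); ey=np.array([-ex[1],ex[0]])
  print('seat from collar',(c1+c2)[:2]/2+.052*ex,'from edge: x coord of seat along ex',ex@((e1+e2)[:2]/2)+.125,'collar',ex@((c1+c2)[:2]/2)+.052)
  print('lateral: sides',ey@(s1+r1)[:2]/2,ey@(s2+r2)[:2]/2,'w',ey@(s1-r1)[:2],'collar',ey@(c1+c2)[:2]/2,'guides',ey@(l+r)[:2]/2, 'prior',[.5393,.2428]@np.c_[ex,ey],[.540,.2457]@np.c_[ex,ey])
for dt in (15,17,18,19,21):
  t=np.radians(dt); x=np.array([-np.sin(t),0,-np.cos(t)]); z=np.array([np.cos(t),0,-np.sin(t)])
  pts=[np.array([0,0,.0127])+sx*.018*x+[0,sy*.028,0]+.055*z for sx in (1,-1) for sy in (-1,1)]
  print(dt,((proj(f,[T+M@p for p in pts])-[80,0])*2).round().tolist())
print(np.degrees(np.arcsin(-M[2,0])),np.degrees(np.arctan2(M[1,0],M[0,0])))
E
```

```text
collar w 0.052274452501149274 mid [0.54946319 0.19338225 0.076     ]
guides w 0.057104288593604724 [0.54783804 0.20048489 0.089     ]
edge az 9.872208878521178 collar az 8.477445907592733
side az 99.32024639465992
side az 100.38763241894299
seat from collar [0.54114937 0.24471334] from edge: x coord of seat along ex 0.1583377182681359 collar 0.15504580802224197
lateral: sides -0.57342997456131 -0.5742422541904322 w 0.1662491922662577 collar -0.5733132265568041 guides -0.5728445607313085 prior [ 0.15345276 -0.57118174] [ 0.15620354 -0.57233639]
15 [[215.0, 372.0], [545.0, 372.0], [255.0, 302.0], [510.0, 302.0]]
17 [[213.0, 380.0], [547.0, 381.0], [253.0, 302.0], [511.0, 302.0]]
18 [[212.0, 385.0], [548.0, 385.0], [252.0, 302.0], [512.0, 302.0]]
19 [[211.0, 389.0], [549.0, 390.0], [251.0, 303.0], [513.0, 303.0]]
21 [[209.0, 399.0], [551.0, 399.0], [249.0, 304.0], [515.0, 304.0]]
17.95090384765815 99.58368750412667
```

The filter and the seat, seen through the same camera, share an offset of about 2 mm. Correcting for it puts the seat at about (0.539, 0.2436), yaw 99.4°, in line with the top view. I'll go above it and average the TCP readings.

```bash

python3 -m crank '[0.035,0,0.01,0,-0.01,0, 0.04,0,0.011,0,0,0, 0.04,0,0.011,0,0,0, 0.04,0,0.01,0,0,0, 0,0,0,0,0,0]'
cat > avg.py <<'E'
from h import *
def avg(n=8):
    P=[];Q=[]
    for i in range(n): arm.camera('side'); o=arm.observe(); P.append(o['eef_pos']);Q.append(R.from_quat(o['eef_rot']))
    M=R.concatenate(Q).mean(); P=np.array(P); print('tcp',P.mean(0).round(4),'sd',P.std(0).round(4),'F',o['ft_force'].round(1),'clock',o['clock']); return P.mean(0),M
def to(p): 
    T,M=avg(); X=M.as_matrix(); print('tool move',M.inv().apply(np.array(p)-T).round(4),'x-elev',np.degrees(np.arcsin(-X[2,0])).round(2),'x-az',np.degrees(np.arctan2(X[1,0],X[0,0])).round(2),'y-elev',np.degrees(np.arcsin(X[2,1])).round(2))
E
python3 -c "
from avg import *
to([.5387,.2475,.136])"
```

```text
clock: 16.7
eef_pos: [0.536, 0.2457, 0.1572]
eef_rot: [0.637, 0.754, -0.105, 0.122]
ft_force: [-0.6, -0.9, -1.2]
finger_gap: 0.642
gripper_force: 69.8
tcp [0.5386 0.2427 0.1619] sd [0.0007 0.0005 0.0013] F [ 0.6  0.  -1.3] clock 17.1
tool move [0.0128 0.0008 0.0231] x-elev 18.59 x-az 99.37 y-elev 0.19
```

```bash

python3 -m crank '[0.007,0.001,0.012,0,0,0, 0.006,0,0.011,0,0,0, 0,0,0,0,0,0]' | head -2
python3 -c "
from avg import *
to([.5387,.2475,.106])
look('side','pics/s6.png')
p=proj('pics/s6.png',[[.539,.2436,.1]])[0]; print(p)"
```

```text
clock: 17.4
eef_pos: [0.5371, 0.2484, 0.1336]
tcp [0.5386 0.2488 0.136 ] sd [0.0004 0.0002 0.0007] F [-0.4 -0.2 -2. ] clock 17.8
tool move [ 0.0083 -0.0003  0.0289] x-elev 18.55 x-az 99.46 y-elev 0.2
[238.96877156 173.21986733]
```

```bash

python3 -m crank '[0.004,0,0.012,0,0,0, 0.001,0,0.005,0,0,0, 0,0,0,0,0,0]'
python3 -m crank '[0.0015,0,0.004,0,0,0, 0.001,0,0.004,0,0,0, 0,0,0,0,0,0]'
python3 -c "
from avg import *
to([.5387,.2475,.106])"
```

```text
clock: 18.15
eef_pos: [0.5379, 0.2476, 0.117]
eef_rot: [0.638, 0.753, -0.104, 0.123]
ft_force: [-0.4, -1.0, -2.3]
finger_gap: 0.638
gripper_force: 69.8
clock: 18.45
eef_pos: [0.5386, 0.2478, 0.1095]
eef_rot: [0.638, 0.753, -0.103, 0.124]
ft_force: [-0.1, -0.5, -1.6]
finger_gap: 0.643
gripper_force: 69.8
tcp [0.539  0.2481 0.1103] sd [0.0001 0.0001 0.0002] F [-1.   0.  -1.8] clock 18.85
tool move [ 0.0009 -0.0004  0.0042] x-elev 18.53 x-az 99.44 y-elev 0.24
```

No contact force, so the filter has entered between the guides. I'll lower it to contact.

```bash

python3 -m crank '[0.001,0,0.003,0,0,0, 0,0,0.001,0,0,0, 0,0,0,0,0,0]' | sed -n '1,2p;4p'
python3 -m crank '[0.0005,0,0.0015,0,0,0, 0,0,0,0,0,0, 0,0,0,0,0,0]'| sed -n '1,2p;4p'
```

```text
clock: 19.15
eef_pos: [0.5394, 0.2483, 0.108]
ft_force: [-2.9, 2.9, 8.5]
clock: 19.45
eef_pos: [0.5394, 0.2486, 0.1073]
ft_force: [-2.8, 3.8, 12.7]
```

```bash

python3 -m crank '[0,0,0,0,0,0, 0,0,0,0,0,0, 0,0,0,0,0,0, 0,0,0,0,0,0, 0,0,0,0,0,0]' 0.085
python3 -m crank '[0,0,-0.015,0,0,0, 0,0,-0.03,0,0,0, 0,0,-0.045,0,0,0, 0,0,-0.045,0,0,0, 0,0,-0.03,0,0,0]'
python3 - <<'E'
from h import *
look('wrist','pics/w7.png'); look('top','pics/t7.png'); look('side','pics/s7.png'); o=arm.observe(); print(o['joint_pos'].round(3),o['eef_pos'],R.from_quat(o['eef_rot']).as_matrix().round(3).tolist())
print(proj('pics/w7.png',[[.539,.2436,.112]]),proj('pics/t7.png',[[.539,.2436,.112],[.3333,.2103,.068]]).tolist(),proj('pics/s7.png',[[.539,.2436,.112]]))
E
```

```text
clock: 19.95
eef_pos: [0.539, 0.2475, 0.1041]
eef_rot: [0.638, 0.753, -0.103, 0.124]
ft_force: [0.2, 0.1, -0.2]
finger_gap: 0.996
gripper_force: 0.0
clock: 20.45
eef_pos: [0.5303, 0.3004, 0.2641]
eef_rot: [0.638, 0.753, -0.101, 0.125]
ft_force: [0.5, 0.5, 1.0]
finger_gap: 0.997
gripper_force: 0.0
[ 0.568  0.396  1.336 -0.299  1.534  0.432] [0.53050698 0.30034885 0.2630011 ] [[-0.155, 0.986, 0.06], [0.936, 0.166, -0.31], [-0.316, 0.008, -0.949]]
[[272.86268654 205.30896353]] [[175.9814673072018, 212.83494838415234], [176.6308090590863, 306.5740603236634]] [[238.62822001 169.80861729]]
```

Contact came at the expected height. I'll turn the tool upright, go above the cover, and take one combined look at the seated filter and the cover.

```bash

python3 -m crank '[0,0,0,0,0.108,0, 0,0,0,0,0.108,0, 0,0,0,0,0.108,0, 0,0,0,0,0,-0.1432, 0,0,0,0,0,-0.1432]' >/dev/null
python3 -m crank '[0,0,0,0,0,-0.1432, 0,0,0,0,0,-0.1432, 0,0,0,0,0,-0.1432, 0,0,0,0,0,-0.1432, 0,0,0,0,0,-0.1432]' >/dev/null
python3 -m crank '[0,0,0,0,0,-0.1432, 0,0,0,0,0,-0.1432, 0,0,0,0,0,-0.1432, 0,0,0,0,0,-0.1432, 0,0,0,0,0,0]'
python3 -m crank '[0.035,-0.0093,0.007,0,0,0, 0.035,-0.0093,0.013,0,0,0, 0.035,-0.0093,0.013,0,0,0, 0.035,-0.0093,0.013,0,0,0, 0.035,-0.0093,0.013,0,0,0]' >/dev/null
python3 -m crank '[0.035,-0.0093,0.013,0,0,0, 0,0,0,0,0,0]'
python3 - <<'E'
from avg import *
look('wrist','pics/w8.png'); to([.3333,.2103,.085])
a=cv2.imread('pics/w7.png')[90:320,175:375]; b=cv2.imread('pics/w8.png')[130:260,180:380]
o=np.zeros((600,800,3),np.uint8); o[:460,:400]=cv2.resize(a,None,fx=2,fy=2,interpolation=cv2.INTER_CUBIC); o[:260,400:]=cv2.resize(b,None,fx=2,fy=2,interpolation=cv2.INTER_CUBIC)
c=cv2.imread('pics/s7.png')[130:210,170:300]; o[270:510,405:795]=cv2.resize(c,None,fx=3,fy=3,interpolation=cv2.INTER_CUBIC)
cv2.imwrite('pics/c8.png',np.clip(o*1.5,0,255).astype(np.uint8))
# predicted filter top corners in w7, pads in w8
e=np.radians(99.4);X=np.array([np.cos(e),np.sin(e),0]);Y=np.array([-X[1],X[0],0])
print(((proj('pics/w7.png',[np.array([.5393,.2436,.112])+s*.055*X+w*.028*Y for s in(1,-1) for w in (1,-1)])-[175,90])*2).round().tolist())
e=np.radians(99.67);X=np.array([np.cos(e),np.sin(e),0]);Y=np.array([-X[1],X[0],0])
print(((proj('pics/w8.png',[np.array([.3333,.2103,.082])+s*.0285*X+w*.017*Y for s in(1,-1) for w in (1,-1)])-[180,130])*2+[400,0]).round().tolist())
E
```

```text
clock: 22.1
eef_pos: [0.529, 0.2984, 0.2588]
eef_rot: [-0.085, 0.996, -0.0, 0.0]
ft_force: [0.2, -0.8, 0.6]
finger_gap: 1.0
gripper_force: 0.0
clock: 22.8
eef_pos: [0.3245, 0.2054, 0.1847]
eef_rot: [-0.083, 0.997, -0.001, -0.004]
ft_force: [0.3, 0.5, -0.1]
finger_gap: 0.998
gripper_force: 0.0
tcp [0.3334 0.209  0.1882] sd [0.0008 0.0004 0.0003] F [-0.  -0.5 -0.1] clock 23.25
tool move [0.0004 0.0012 0.1032] x-elev 0.27 x-az -170.3 y-elev 0.04
[[130.0, 121.0], [262.0, 121.0], [143.0, 320.0], [250.0, 320.0]]
[[678.0, 155.0], [675.0, 241.0], [525.0, 155.0], [528.0, 241.0]]
```

View pics/c8.png

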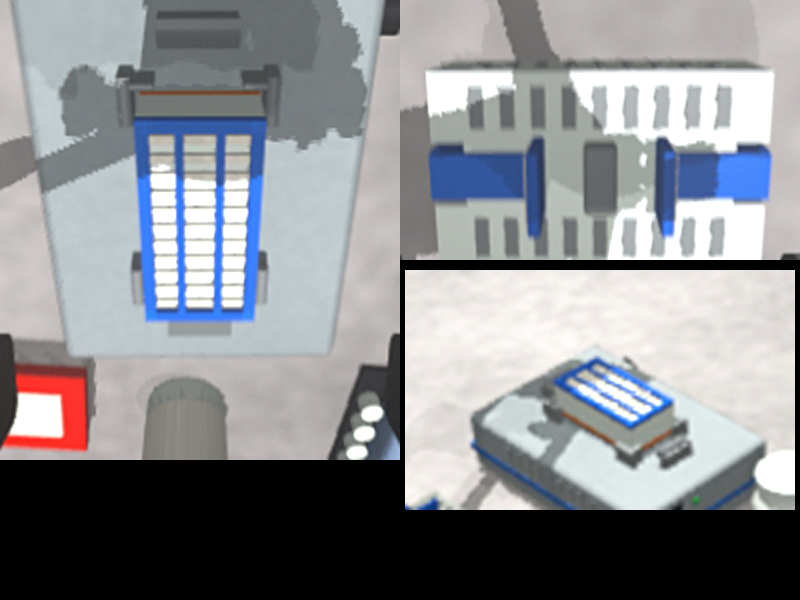

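The filter lies flat and home between all four guides: its corners at (135,118), (265,118), (146,321) and (255,321) match the prediction for a top at z=0.112. The cover pads are where I left them, midpoint 601. I'll regrasp the cover.

```bash

python3 -m crank '[0,0.001,0.035,0,0,0, 0,0,0.04,0,0,0, 0,0,0.02,0,0,0, 0,0,0.008,0,0,0, 0,0,0,0,0,0]'
python3 -c "
from avg import *
to([.3333,.2102,.082])"
```

```text
clock: 23.75
eef_pos: [0.3327, 0.2098, 0.0844]
eef_rot: [-0.085, 0.996, 0.0, 0.001]
ft_force: [-0.3, 0.0, -0.1]
finger_gap: 0.995
gripper_force: 0.0
tcp [0.3336 0.2102 0.0859] sd [0.0003 0.0001 0.0003] F [0.3 0.4 0.1] clock 24.15
tool move [0.0004 0.     0.0039] x-elev 0.34 x-az -170.23 y-elev 0.06
```

```bash

python3 -m crank '[0,0,0.003,0,-0.005,0, 0,0,0,0,0,0]' | sed -n 2p
python3 -m crank '[0,0,0,0,0,0, 0,0,0,0,0,0, 0,0,0,0,0,0, 0,0,0,0,0,0, 0,0,0,0,0,0]' 0.03
python3 -m crank '[0,0,0,0,0,0, 0,0,0,0,0,0]'
python3 -c "
from avg import *
to([.3333,.2102,.082])"
```

```text
eef_pos: [0.3324, 0.2097, 0.0819]
clock: 24.85
eef_pos: [0.3334, 0.2101, 0.0839]
eef_rot: [-0.085, 0.996, 0.001, 0.005]
ft_force: [-3.4, -1.9, 19.6]
finger_gap: 0.399
gripper_force: 59.1
clock: 25.05
eef_pos: [0.3334, 0.21, 0.0838]
eef_rot: [-0.085, 0.996, 0.001, 0.005]
ft_force: [-4.0, -2.5, 18.9]
finger_gap: 0.397
gripper_force: 59.1
tcp [0.3334 0.2101 0.0839] sd [0. 0. 0.] F [-3.2 -2.6 19. ] clock 25.45
tool move [0.0001 0.0002 0.0019] x-elev 0.61 x-az -170.22 y-elev 0.04
```

```bash

python3 -m crank '[0,0,-0.015,0,0,0, 0,0,-0.035,0,0,0, 0,0,-0.04,0,0,0, 0,0,-0.04,0,0,0, 0,0,-0.03,0,0,0]'
python3 -m crank '[-0.02,0,0,0,0,0, -0.035,0,0,0,0,0, -0.04,0,0,0,0,0, -0.04,0,0,0,0,0, -0.035,0,0,0,0,0]' >/dev/null
python3 -m crank '[-0.025,0,0,0,0,0, -0.012,0,0,0,0,0, 0,0,0,0,0,0]' 
python3 -c "
from avg import *
to([.5402,.2450,.19])"
```

```text
clock: 25.95
eef_pos: [0.3315, 0.2096, 0.2441]
eef_rot: [-0.085, 0.996, 0.001, 0.005]
ft_force: [0.5, 1.1, -3.0]
finger_gap: 0.391
gripper_force: 62.6
clock: 26.75
eef_pos: [0.5361, 0.2446, 0.2427]
eef_rot: [-0.085, 0.996, 0.0, 0.004]
ft_force: [-0.6, -0.6, -2.8]
finger_gap: 0.388
gripper_force: 62.6
tcp [0.534  0.2445 0.2439] sd [0.0004 0.0001 0.0005] F [ 0.3 -0.1 -2.2] clock 27.15
tool move [-0.0057 -0.0006  0.0539] x-elev 0.43 x-az -170.21 y-elev 0.03
```

```bash

python3 -m crank '[-0.003,0,0.015,0,0,0.005, -0.003,-0.0005,0.02,0,0,0, 0,0,0.008,0,0,0, 0,0,0,0,0,0]' |sed -n '2p;4p'
python3 - <<'E'
from avg import *
to([.5402,.2450,.154])
c=look('wrist','pics/w9.png'); look('side','pics/s9.png')
E
```

```text
eef_pos: [0.5405, 0.245, 0.1998]
ft_force: [0.3, 0.4, -2.0]
tcp [0.542  0.2454 0.2017] sd [0.0003 0.0001 0.0004] F [ 0.6 -0.4 -1.7] clock 27.95
tool move [ 0.0023 -0.0002  0.0477] x-elev 0.58 x-az -170.51 y-elev 0.04
```

```bash

python3 -m crank '[0.002,0,0.01,0,0,0, 0,0,0.008,0,0,0, 0,0,0,0,0,0]' |sed -n '2p;4p'
python3 -m crank '[0,0,0.008,0,0,0, 0,0,0.006,0,0,0, 0,0,0,0,0,0]' |sed -n '2p;4p'
python3 -c "
from avg import *
to([.5402,.2450,.154])"
```

```text
eef_pos: [0.5386, 0.2446, 0.1809]
ft_force: [0.1, -1.1, -2.2]
eef_pos: [0.5393, 0.2448, 0.1677]
ft_force: [-0.9, 0.6, -2.4]
tcp [0.5402 0.2451 0.1691] sd [0.0002 0.0001 0.0004] F [-0.4  0.  -3.1] clock 29.05
tool move [ 0.0001 -0.0001  0.0151] x-elev 0.52 x-az -170.51 y-elev 0.03
```

```bash

python3 -m crank '[0,0,0.006,0,0,0, 0,0,0.005,0,0,0, 0,0,0,0,0,0]' |sed -n '2p;4p'
python3 -m crank '[0,0,0.003,0,0,0, 0,0,0.001,0,0,0, 0,0,0,0,0,0]' |sed -n '2p;4p'
python3 -c "
from avg import *
to([.5402,.2450,.154])"
```

```text
eef_pos: [0.5394, 0.2448, 0.1568]
ft_force: [-0.2, -0.6, -1.9]
eef_pos: [0.5402, 0.2451, 0.1542]
ft_force: [-0.5, 0.2, -0.3]
tcp [0.5402 0.2451 0.1542] sd [0. 0. 0.] F [-1.4 -1.   0.3] clock 30.05
tool move [-0.     -0.0001  0.0002] x-elev 0.52 x-az -170.51 y-elev 0.03
```

```bash

python3 -m crank '[0,0,0.0015,0,0,0, 0,0,0.001,0,0,0, 0,0,0,0,0,0]' |sed -n '2p;4p'
python3 -m crank '[0,0,0,0,0,0, 0,0,0,0,0,0, 0,0,0,0,0,0, 0,0,0,0,0,0, 0,0,0,0,0,0]' 0.085
python3 -m crank '[0,0,-0.01,0,0,0, 0,0,-0.03,0,0,0, 0,0,-0.035,0,0,0, 0,0,-0.02,0,0,0, 0,0,0,0,0,0]' |sed -n '1,2p;4p'
python3 - <<'E'
from avg import *
to([.5421,.2443,.25])
look('wrist','pics/w10.png'); look('top','pics/t10.png'); look('side','pics/s10.png')
f='pics/w10.png'; im=cv2.imread(f); hsv=cv2.cvtColor(im,cv2.COLOR_BGR2HSV)
f0=cv2.imread('pics/w1.png'); h0=cv2.cvtColor(f0,cv2.COLOR_BGR2HSV)
for h,n in ((h0,'w1'),(hsv,'w10')):
    m=cv2.inRange(h,(105,130,30),(130,255,255)); m[:150]=0; m[262:]=0; m[:,:170]=0; m[:,400:]=0
    k,l,s,c=cv2.connectedComponentsWithStats(m)
    print(n,[(s[i].tolist()) for i in range(1,k) if s[i][4]>100])
E
```

```text
eef_pos: [0.5402, 0.2451, 0.1541]
ft_force: [-4.6, -2.0, 13.0]
clock: 30.85
eef_pos: [0.5404, 0.2451, 0.1513]
eef_rot: [-0.083, 0.997, 0.001, 0.004]
ft_force: [-0.3, -1.0, -0.0]
finger_gap: 0.995
gripper_force: 0.0
clock: 31.35
eef_pos: [0.5414, 0.2456, 0.2509]
ft_force: [0.9, 0.1, -1.2]
tcp [0.539  0.2447 0.2459] sd [0.0005 0.0002 0.0012] F [0.  0.6 0.4] clock 31.75
tool move [-0.003  -0.001  -0.0041] x-elev 0.45 x-az -170.51 y-elev 0.02
w1 [[240, 187, 9, 50, 303], [190, 191, 48, 29, 1121], [318, 191, 48, 27, 1122], [310, 192, 7, 44, 255]]
w10 [[237, 188, 9, 52, 310], [186, 192, 49, 28, 1182], [316, 193, 50, 28, 1162], [307, 195, 8, 44, 263]]
```

The tab bars span 180 px, against 176 px at the start from slightly farther off, so both tabs look sprung out. I'll back away and compare the cover with the first top and side pictures.

```bash

python3 -m crank '[0.045,0,-0.01,0,0,0, 0.045,0,-0.01,0,0,0, 0.045,0,-0.01,0,0,0, 0.045,0,0,0,0,0, 0.045,0,0,0,0,0]' |sed -n '1,2p;4p'
python3 - <<'E'
from h import *
look('top','pics/t11.png'); look('side','pics/s11.png')
for n,k,(y0,y1,x0,x1) in (('t0','t11',(187,240,135,215)),('s0','s11',(145,200,200,275))):
    A=[cv2.cvtColor(cv2.imread(f'pics/{i}.png'),cv2.COLOR_BGR2HSV) for i in (n,k)]
    g=[a[y0:y1,x0:x1] for a in A]
    for a in g:
        m=cv2.inRange(a,(105,130,30),(130,255,255)); K,l,s,c=cv2.connectedComponentsWithStats(m)
        print(n,[(s[i].tolist(),c[i].round(1).tolist()) for i in range(1,K) if s[i][4]>25])
# other objects: shift by phase correlation
a,b=[cv2.imread(f'pics/{i}.png',0).astype(np.float32) for i in('t0','t11')]
for n,(x,y,w,h) in dict(tub=(262,195,40,45),box=(245,245,50,50),counter=(255,130,110,55)).items(): print(n,cv2.phaseCorrelate(a[y:y+h,x:x+w],b[y:y+h,x:x+w]))
E
```

```text
clock: 32.4
eef_pos: [0.3156, 0.2074, 0.2746]
ft_force: [-0.2, 0.8, 0.1]
t0 [([7, 14, 20, 17, 194], [17.2, 23.6]), ([48, 14, 3, 17, 31], [48.6, 21.3]), ([52, 19, 24, 13, 191], [63.1, 23.4])]
t0 [([8, 15, 21, 16, 185], [17.6, 24.5]), ([53, 20, 20, 10, 181], [62.5, 24.0])]
s0 [([20, 8, 16, 13, 106], [29.1, 13.9]), ([41, 23, 18, 21, 136], [52.4, 32.0])]
s0 [([20, 8, 16, 13, 106], [29.0, 14.4]), ([41, 23, 18, 22, 135], [51.9, 32.5])]
tub ((0.060933061941135236, 0.49423752082240924), 0.9657599793540107)
box ((-0.06802044877018787, -0.03741469603389902), 0.9136024482727051)
counter ((0.014921485495058562, -0.0019183490856420349), 1.0018182192908394)
```

Cover and tabs match the starting pictures to within about half a pixel, and the other objects haven't moved, so I'm handing in.

```bash
python3 -c "
from plant import arm
print(arm.close_job())"
```

```text
the job is handed in; nothing more can be done
None
```

The filter is seated gasket side down and let go, the cover is back on with both tabs sprung out, the tub, slide box and counter did not move, and the job was handed in at about 33 s of the 72 s; the hand-in returned no verdict.

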